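# Put the trackball away in the parts drawer

## Robot

A 6-joint arm with a two-finger parallel gripper is mounted at the origin on the work surface. World frame = base frame: x ahead of the robot, y to its left, z up, the work surface at z = 0. Lengths are in m, angles in rad, forces in N, time in s.
With the tool pointing down it reaches from about 0.3 to 0.775 m from the base axis. Payload 14.6 kg.
Tool frame: the origin (TCP) lies midway between the tips of the shut fingers; the grasp point (between the pads) lies 19 mm behind it; z points along the fingers, y is the line along which they close (so a half turn about z gives the same grasp; the last joint's range is limited). The gripper opens to 85 mm and grips with 20 to 120 N. Pads are 22 mm wide; open, the fingers measure 114 mm over their backs; the gripper's body (76 mm by 85 mm) begins 54 mm behind the grasp point. The pads swing forward as they close: fully open they stand 13 mm farther back than shut.
Start: joints at [1.126, 0.3, 1.521, -0, 1.321, -0.067], TCP at [0.203, 0.511, 0.21] pointing down, gripper open.
Joint ranges: [-3.03, 3.03], [-0.79, 2.21], [0.23, 2.52], [-1.04, 4.18], [0, 3.07], [-2.55, 2.55]. Speed limits (rad/s): [2.22, 2.22, 2.57, 3.14, 3.14, 3.14].

## Interface

Orientations are given as a rotation vector (axis times angle).
In Python, from bench import bot gives the robot as it stands.
- The arm moves only by the tool move_arm, never from a script. Its arguments are lists of equal length, an entry for each row: "travel": the shift along the world's x, y, z in m, a list of three; "rotation": the turn, a rotation vector about the world's x, y, z in units of 8 degrees (1.0 is 8 degrees), a list of three; "grip": the opening, from 0 (shut) to 1 (fully open). In form: {"travel": [[x, y, z], ...], "rotation": [[wx, wy, wz], ...], "grip": [grip, ...]}. A call has 1 to 8 rows; each row is the pose to reach, as a shift and turn from the pose commanded when the call began; what a row does not reach only later rows make up. A row lasts 1/8 s, in which the tool goes at most 62.5 mm and 10.7 degrees, less where a joint would pass 70% of its speed; a pose out of reach is approached as far as the arm can. A call with a gripper value outside its range is refused whole. The fingers move at their own pace and stop on an object; "grip_force" is the grip in N (left out, the last holds). Time passes only in rows, so rows that repeat a pose let the fingers close. It gives the time, the measured TCP pose, the force, the opening and the grip force at its end, in the units of the state.
- bot.sense(): the state, without advancing time (a new reading comes with each control period).
- bot.read_camera(name): name is "scene" or "top" or "wrist"; returns the picture (420x560x3 uint8, red, green, blue); there is no depth.
- bot.camera_info(name): a dict with "intrinsics" (3x3 intrinsics, pixels), "k1" (the pictures are not rectified: a ray, as slopes to the right and down, at radius r is drawn at 1 + k1 r^2 times it, then the intrinsics apply), "rvec" (rotation vector, rad) and "tvec" (3), from world to camera coordinates, as OpenCV has them; the wrist camera has in their place "mount" (4x4, takes a point from camera to tool coordinates, whose origin is the TCP and whose axes are the flange's). Camera axes: x right, y down, z forward; pixel columns grow to the right and rows downward; lengths in m; the calibration is good to about 2 mm. A picture is of the moment at which its call begins: read the wrist's pose just before it. camera_info takes no time and is no camera call.
- bot.close_job(): hands the job in; it is judged then, once.
Trained networks look in the newest picture that a camera, given by its name, has taken for a name from the list of things; names that differ only in an ending like _2 or _b are one class to them, and where a whole thing is asked for, a point or a joint stands for the part that bears it (a point fixed in the world has none). Each returns a list of dicts, best first, with "score" (0 to 1); they miss things now and then, are a little off and sometimes report something else, mostly with a low value. They report only what shows in the picture. A call takes as long as a camera call. They do not tell look-alikes from the thing itself.
- bot.outline_of(camera, target): "mask" (420x560 bool, what is visible of it) and "bbox" ([left, top, right, bottom] in pixels, round what is visible of it).
- bot.tip_of(camera, target): "centre" ([column, row] in pixels: a listed point, or the origin of a listed thing).
The state is a dict: "time": time; "q": joint angles; "qvel": joint speeds; "effort": joint torques, N m; "ee_pos": TCP position; "orientation": TCP orientation; "force": force on the tool from outside, world axes, zero at the start; "wrist_torque": the same for the moment, N m; "finger_gap": finger opening in m; "finger_force": force on a finger pad.
Only numpy, scipy, OpenCV 4.12 (cv2) and the standard library are available. Lean on these libraries where they do the work, as an engineer would, in place of code of your own. Each camera call takes 0.05 s, during which the arm holds its last target. There are 200 camera calls.

## Task

Put the red ball away: pull the drawer of the small parts cabinet right out to its stop, take the ball from the black trackball unit and lower it gently (do not drop or press it) into the yellow ring in the open drawer, let it go, then push the drawer gently but fully shut with the ball still resting in the ring. Leave the jar, the multimeter and the screwdriver where they are.

Things in the scene. Friction and masses are not known exactly. Their poses are not given: they have to be found in the camera images.
- cabinet: fixed grey steel parts cabinet, 240 (its x, depth) x 320 (its y, width) x 150 mm high, with one deep drawer and a light bar over the drawer front; origin: on the bench, at the middle of the foot of its front; its +x points to its back: the drawer slides out along the cabinet's own -x
- pull (a point): grip point of the orange drawer pull, an upright fin amid the olive drawer front: 12 mm thick along the cabinet's y, 36 mm tall, standing 46 mm out; the point lies 32 mm out from the front, at mid-height, 95 mm above the bench, and moves with the drawer (32 mm in front of the cabinet's origin when shut). Axes as the cabinet's
- light_bar (a point): middle of the fixed aluminium light bar, 190 mm above the bench, 14 mm before the cabinet front: 10 mm deep, 10 mm high, 320 mm wide along the cabinet's y, on an arm at each end. It bars an upright gripper from the pull while the drawer is shut: lean the tool 25 to 45 degrees so that the fingers point down and towards the cabinet, the hand staying on the outer side of the bar
- bay (a point): centre of the drawer's inner floor, 42 mm above the bench, moves with the drawer. Inside 178 mm along x, 278 mm along y, walls 70 mm high, open on top; a 5 mm wall along x through this point, also 70 mm high, parts it into a left and a right compartment, each 136 mm wide. Axes as the cabinet's
- drawer (a joint): how far the drawer is out, in m: 0 shut, 0.15 at its stop; starts shut or up to 10 mm out. It slides with about 2 N plus 8 N per m/s and stays where it is left
- seat: yellow plastic ring lying loose on the floor of one drawer compartment (left or right): 48 mm outside, 30 mm hole, 12 mm high, 80 g; origin: centre of its underside. The ball resting in it has its centre 32 mm above this origin. 85 to 105 mm behind the pull's point; hidden while the drawer is shut
- knob: steel control knob, 42 mm across, 24 mm high, 60 g, lying loose in the other compartment; origin: centre of its underside
- ball: glossy red trackball, 50 mm in diameter, about 85 g; origin: its centre. It starts in the socket of the trackball unit, centre 52 mm above the bench
- unit: fixed black trackball unit, 100 x 100 x 20 mm, with a grey ring (48 mm outside, 30 mm hole, 12 mm high) on top in which the ball rests; origin: centre of its underside
- jar: clear jar with blue lid, 56 mm across, 70 mm high, 150 g; bystander; origin: centre of its underside. Jar and unit may have changed places
- meter: teal hand multimeter lying flat, 150 (its x) x 76 x 34 mm, 350 g; bystander; origin: centre of its underside
- driver: screwdriver with blue handle lying along its x, 170 mm long, 50 g; bystander; origin: centre of its underside
There are look-alikes about, which are no part of the job. What is meant by the ball is not brown or turquoise, and is the smaller of those in its own colour.

How it is judged:
By the outcome, as a careful person would: the job done as asked, in the order asked, and still so for the second after the job is handed in, with the robot touching nothing.
It also fails if it takes over 72 s, if anything falls off the work surface, if the arm or the gripper's body presses on something with over 40 N, if the wrist force passes 120 N, or if a joint passes its speed limit or range.

## Working session

There is one attempt and no reset: what is moved stays moved. The work goes in short steps, Python scripts to look and compute and a tool call to move; the robot and the scene stay as the last step left them, time stands still between calls to the robot, and variables do not carry over. Pictures are saved under pics/ and viewed, at most 12 in all, crops included, and the job is handed in when it is done.

Besides the shell and the picture viewer there is one more tool, called after ">>>" as name(argument=value, ...), one argument or row to a line, values as JSON. move_arm: Moves the arm, as the interface text tells. Its arguments: {"type":"object","properties":{"travel":{"type":"array"},"rotation":{"type":"array"},"grip":{"type":"array"},"grip_force":{"type":"number"}},"required":["travel","rotation","grip"]}

```bash
mkdir -p pics; ls
cat > h.py <<'E'
import numpy as np, cv2
from scipy.spatial.transform import Rotation as R
from scipy.optimize import least_squares
from bench import bot
def ray(cam,px,state=None):
    i=bot.camera_info(cam);K=np.array(i["intrinsics"]);k=float(np.ravel(i["k1"])[0])
    p=cv2.undistortPoints(np.array([[px]],float),K,np.array([k,0,0,0,0.]))[0,0]
    d=np.array([p[0],p[1],1.])
    if "mount" in i:
        M=np.array(i["mount"]);s=state or bot.sense()
        Rt=R.from_rotvec(s["orientation"]).as_matrix()
        o=np.array(s["ee_pos"])+Rt@M[:3,3];d=Rt@M[:3,:3]@d
    else:
        Rc=R.from_rotvec(np.ravel(i["rvec"])).as_matrix();o=-Rc.T@np.ravel(i["tvec"]);d=Rc.T@d
    return o,d/np.linalg.norm(d)
def atz(r,z): o,d=r;return o+d*(z-o[2])/d[2]
def tri(rs):
    A=sum(np.eye(3)-np.outer(d,d) for o,d in rs);b=sum((np.eye(3)-np.outer(d,d))@o for o,d in rs)
    x=np.linalg.solve(A,b);return x,max(np.linalg.norm(np.cross(x-o,d)) for o,d in rs)
E
python3 - <<'E'
from h import *
s=bot.sense();print({k:np.round(v,3).tolist() for k,v in s.items()})
ims=[]
for c in ["scene","top","wrist"]:
    im=bot.read_camera(c);cv2.imwrite(f"pics/{c}0.png",im[...,::-1])
    for t in ["cabinet","pull","light_bar","ball","unit","jar","meter","driver"]:
        try:
            print(c,t,[(np.round(r["centre"],1).tolist(),round(r["score"],2)) for r in bot.tip_of(c,t)[:4]])
        except Exception as e: print(c,t,e)
        if t in("ball","cabinet"): print("  box",[(np.round(r["bbox"]).tolist(),round(r["score"],2)) for r in bot.outline_of(c,t)[:4]])
print(bot.sense()["time"])
E
```

```text
pics
{'time': 0.0, 'q': [1.126, 0.3, 1.522, -0.0, 1.321, -0.067], 'qvel': [0.0, 0.001, -0.002, 0.001, -0.0, 0.0], 'effort': [0.001, -54.35, -36.179, -0.0, 0.004, -0.0], 'ee_pos': [0.203, 0.511, 0.209], 'orientation': [-0.59, -3.085, 0.002], 'force': [-0.305, 0.621, -0.747], 'wrist_torque': [0.017, -0.01, 0.01], 'finger_force': 0.0, 'finger_gap': 0.085}
scene cabinet [([212.7, 256.7], 0.77)]
  box [([162.0, 187.0, 251.0, 298.0], 0.7)]
scene pull [([225.6, 242.5], 0.81)]
scene light_bar [([211.8, 225.6], 0.19)]
scene ball [([314.0, 203.9], 0.7), ([368.1, 228.7], 0.69), ([317.7, 238.4], 0.64), ([436.6, 211.5], 0.64)]
  box [([303.0, 191.0, 329.0, 219.0], 0.92), ([423.0, 200.0, 448.0, 223.0], 0.77), ([305.0, 232.0, 321.0, 247.0], 0.73), ([356.0, 219.0, 375.0, 239.0], 0.71)]
scene unit [([361.7, 240.7], 0.62)]
scene jar [([347.0, 192.0], 0.97)]
scene meter [([363.2, 292.2], 0.79)]
scene driver [([142.4, 192.2], 0.46)]
top cabinet [([326.2, 191.5], 0.86), ([213.6, 215.6], 0.26)]
  box [([302.0, 140.0, 420.0, 274.0], 0.63)]
top pull [([322.8, 184.5], 0.92)]
top light_bar [([332.1, 188.7], 0.72)]
top ball [([211.3, 209.9], 0.66), ([250.8, 211.0], 0.61), ([154.0, 233.0], 0.52)]
  box [([146.0, 224.0, 163.0, 246.0], 0.69), ([206.0, 205.0, 223.0, 217.0], 0.67), ([241.0, 233.0, 259.0, 252.0], 0.65), ([247.0, 206.0, 264.0, 214.0], 0.52)]
top unit [([213.7, 212.2], 0.8)]
top jar [([221.3, 260.2], 0.69)]
top meter [([221.6, 169.0], 0.6)]
top driver [([212.4, 211.9], 0.6), ([394.2, 266.7], 0.55)]
wrist cabinet []
  box []
wrist pull []
wrist light_bar []
wrist ball [([366.5, 356.9], 0.67)]
  box [([345.0, 333.0, 368.0, 351.0], 0.54)]
wrist unit []
wrist jar []
wrist meter []
wrist driver []
1.65
```

View pics/scene0.png

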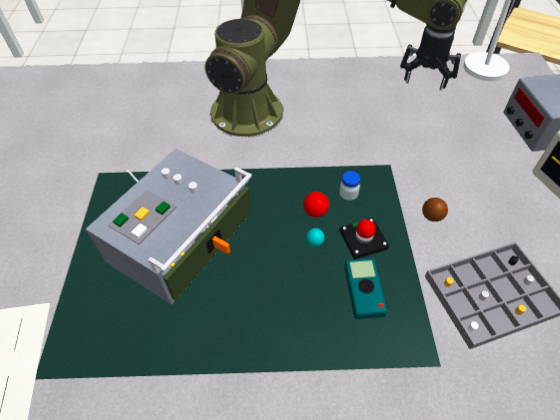

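View pics/top0.png

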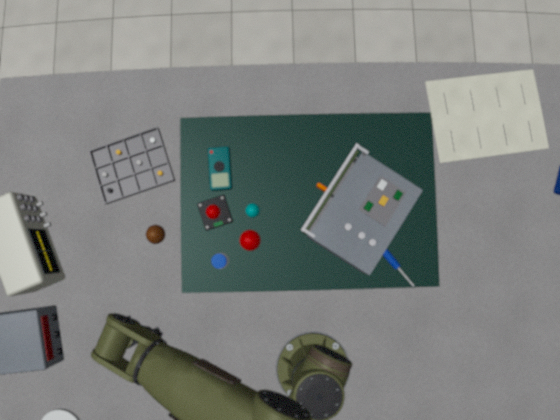

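The scene picture shows the cabinet at left, with the orange pull at (220,243), and the black unit carrying the small red ball at (367,229). The big red ball at (316,204) is a look-alike. In the top picture the ball is at (212,211), the pull at (322,186), and the light bar runs from (305,231) to (362,148). I'll zoom in for exact points.

Run:
```python
from h import *
a=cv2.imread("pics/scene0.png")[140:310,85:255];b=cv2.imread("pics/top0.png")[130:285,290:445]
c=np.hstack([cv2.resize(x,(400,400),interpolation=cv2.INTER_CUBIC) for x in(a,b)])
cv2.imwrite("pics/crop.png",c)
print("ball",tri([ray("scene",(367,228.7)),ray("top",(212.3,211))]))
print("pull",tri([ray("scene",(225.6,242.5)),ray("top",(322.8,184.5))]))
for n,p in dict(b1=(305,231),b2=(362,148)).items(): print(n,atz(ray("top",p),.19).round(3))
for n,p,z in [("c1",(370,274),.15),("c2",(421,190),.15),("jar",(221,260),.035),("meter",(219.5,168),.034),("bigred",(250,240),.035),("tq",(251.5,210.5),.025),("driver",(392,260),.01)]: print(n,atz(ray("top",p),z).round(3))
for c in("scene","top"):
  im=cv2.imread(f"pics/{c}0.png").astype(int)
  m=((im[...,2]>170)&(im[...,1]<60)&(im[...,0]<60)).astype(np.uint8)
  n,l,st,ce=cv2.connectedComponentsWithStats(m);print(c,[(st[i].tolist(),ce[i].round(1).tolist()) for i in range(1,n) if st[i,4]>25])
print(bot.camera_info("wrist"))
```

```text
ball (array([0.54592014, 0.32913674, 0.05037255]), np.float64(0.00039286735127995774))
pull (array([ 0.61796473, -0.0354754 ,  0.11217515]), np.float64(0.006135753141196165))
b1 [0.467 0.024 0.19 ]
b2 [ 0.72 -0.16  0.19]
c1 [ 0.328 -0.179  0.15 ]
c2 [ 0.589 -0.352  0.15 ]
jar [0.38  0.304 0.035]
meter [0.695 0.305 0.034]
bigred [0.445 0.204 0.035]
tq [0.546 0.198 0.025]
driver [ 0.364 -0.282  0.01 ]
scene [([307, 192, 22, 21, 354], [317.7, 201.9]), ([360, 220, 15, 16, 187], [367.3, 227.0])]
top [([243, 237, 8, 7, 39], [246.4, 239.7])]
{'intrinsics': array([[304.14181801,   0.        , 280.08537466],
       [  0.        , 304.14181801, 206.03858896],
       [  0.        ,   0.        ,   1.        ]]), 'k1': -0.06754908957891764, 'mount': array([[-8.46268595e-05, -9.65762760e-01, -2.59426839e-01,
         6.61176848e-02],
       [ 9.99999993e-01, -6.05881252e-05, -1.00656910e-04,
         6.17759008e-04],
       [ 8.14925090e-05, -2.59426846e-01,  9.65762758e-01,
        -1.63317590e-01],
       [ 0.00000000e+00,  0.00000000e+00,  0.00000000e+00,
         1.00000000e+00]])}
```

View pics/crop.png

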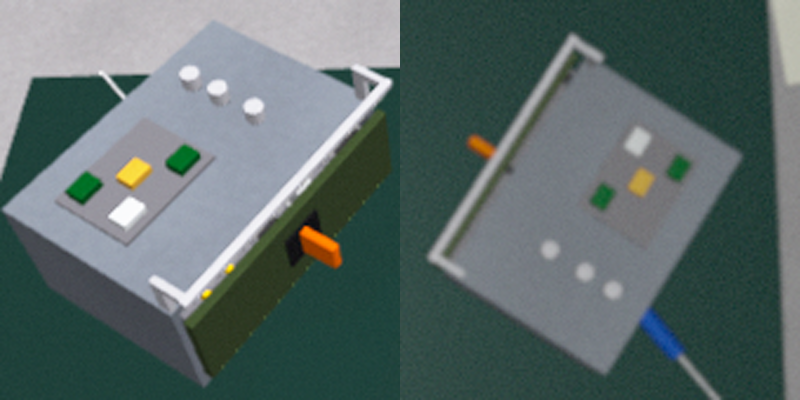

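The zoom shows the light bar's outer corners, the cabinet's top corners and the fin tip (crop 341,250 on the left and 470,142 on the right). I'll fit the cabinet pose from these.

```bash
cat >> h.py <<'E'
def proj(cam,P):
    i=bot.camera_info(cam);K=np.array(i["intrinsics"]);k=float(np.ravel(i["k1"])[0])
    return cv2.projectPoints(np.atleast_2d(P).astype(float),np.ravel(i["rvec"]).astype(float),np.ravel(i["tvec"]).astype(float),K,np.array([k,0,0,0,0.]))[0][:,0]
E
python3 - <<'E'
from h import *
S=lambda x,y:("scene",85+x*.425,140+y*.425)
T=lambda x,y:("top",290+(x-400)*.3875,130+y*.3875)
obs=[(T(431,258),(-.019,-.16,.195)),(T(573,34),(-.019,.16,.195)),(T(742,155),(.24,.16,.15)),(T(606,374),(.24,-.16,.15)),
(S(185,307),(-.019,.16,.190)),(S(391,85),(-.019,-.16,.190)),(S(207,386),(0,.16,0)),(S(3,210),(.24,.16,.15)),(S(212,19),(.24,-.16,.15)),
(T(470,143),("f",0,.113)),(S(341,255),("f",0,.095))]
def f(p):
    x,y,a,d=p;r=[]
    for (c,u,v),l in obs:
        lx=-.046-d if l[0]=="f" else l[0]
        P=[x+np.cos(a)*lx-np.sin(a)*l[1],y+np.sin(a)*lx+np.cos(a)*l[1],l[2]]
        r+=list(proj(c,P)[0]-[u,v])
    return r
s=least_squares(f,[.6,-.08,-2.16,0],loss="soft_l1");print(s.x,np.degrees(s.x[2]),np.round(s.fun,1) if 0 else np.round(np.reshape(f(s.x),(-1,2)),1).tolist())
x,y,a,d=s.x;ex=np.array([np.cos(a),np.sin(a),0]);ey=np.array([-ex[1],ex[0],0])
pull=np.array([x,y,.095])-ex*(.032+d);print("ex",ex,"pull",pull,"open",pull-ex*(.15-d))
print("ball",tri([ray("scene",(367.3,228.5)),ray("top",(212.8,211.5))]))
for L in(30,35):
    L=np.radians(L);z=ex*np.sin(L)+[0,0,-np.cos(L)]
    M=np.c_[np.cross(ey,z),ey,z];R0=R.from_rotvec(bot.sense()["orientation"])
    rv=(R.from_matrix(M)*R0.inv()).as_rotvec();print("lean",rv/np.radians(8),np.degrees(np.linalg.norm(rv)),"tcp",pull+.019*z,"pre",pull+.019*z-.1*z)
    M=np.c_[np.cross(-ey,z),-ey,z];print("alt",(R.from_matrix(M)*R0.inv()).as_rotvec()/np.radians(8))
E
```

```text
[ 0.59200735 -0.07000629 -2.16728004  0.01115779] -124.17599952410187 [[-0.9, -0.1], [-0.2, -0.3], [0.5, -0.2], [0.2, 0.1], [0.0, -0.5], [0.3, -1.9], [2.0, 2.0], [-1.1, -1.6], [-0.2, -0.8], [-0.2, -2.5], [-0.9, 0.2]]
ex [-0.56173687 -0.82731595  0.        ] pull [ 0.61625067 -0.03430117  0.095     ] open [0.69424346 0.08056521 0.095     ]
ball (array([0.5444404 , 0.32897859, 0.04913876]), np.float64(0.0017061461928808551))
lean [ -4.09998287  -1.26014711 -12.4875537 ] 105.62933765069067 tcp [ 0.61091417 -0.04216067  0.07854552] pre [ 0.63900101 -0.00079487  0.16514806]
alt [-1.18916234  3.86706687  9.4473108 ]
lean [ -4.77849222  -1.46874578 -12.36844812] 106.72423105494909 tcp [ 0.61012889 -0.04331722  0.07943611] pre [0.64234879 0.00413567 0.16135132]
alt [-1.38653661  4.50908487  9.36153431]
```

>>> move_arm(
  travel=[
    [0.032, -0.036, 0.01],
    [0.064, -0.072, 0.02],
    [0.095, -0.107, 0.02],
    [0.127, -0.143, 0.02],
    [0.159, -0.179, 0.02],
    [0.19, -0.214, 0.02],
    [0.222, -0.25, 0.02],
    [0.254, -0.286, 0.02],
  ],
  rotation=[
    [-0.293, -0.09, -0.892],
    [-0.586, -0.18, -1.784],
    [-0.879, -0.27, -2.676],
    [-1.172, -0.36, -3.568],
    [-1.464, -0.45, -4.46],
    [-1.757, -0.54, -5.352],
    [-2.05, -0.63, -6.244],
    [-2.343, -0.72, -7.136],
  ],
  grip=[0.6, 0.6, 0.6, 0.6, 0.6, 0.6, 0.6, 0.6],
)

```text
time: 2.65
ee_pos: [0.4578, 0.224, 0.2301]
orientation: [1.89, 2.273, -0.434]
force: [0.3, 0.9, -0.3]
finger_gap: 0.0511
finger_force: 0.0
```

>>> move_arm(
  travel=[
    [0.032, -0.036, 0],
    [0.064, -0.072, 0],
    [0.095, -0.107, -0.01],
    [0.127, -0.143, -0.02],
    [0.159, -0.179, -0.03],
    [0.19, -0.214, -0.038],
    [0.19, -0.214, -0.038],
    [0.19, -0.214, -0.038],
  ],
  rotation=[
    [-0.293, -0.09, -0.892],
    [-0.586, -0.18, -1.784],
    [-0.879, -0.27, -2.676],
    [-1.172, -0.36, -3.568],
    [-1.464, -0.45, -4.46],
    [-1.757, -0.54, -5.352],
    [-1.757, -0.54, -5.352],
    [-1.757, -0.54, -5.352],
  ],
  grip=[0.6, 0.6, 0.6, 0.6, 0.6, 0.6, 0.6, 0.6],
)

```text
time: 3.65
ee_pos: [0.6467, 0.0116, 0.1919]
orientation: [2.492, 1.322, -0.668]
force: [1.0, 0.3, 0.6]
finger_gap: 0.0514
finger_force: 0.0
```

Run:
```python
from h import *
s=bot.sense();im=bot.read_camera("wrist");cv2.imwrite("pics/w1.png",im[...,::-1])
print(s["time"],s["q"],s["ee_pos"],R.from_rotvec(s["orientation"]).as_matrix().round(3))
for t in("pull","light_bar"):
  for r in bot.tip_of("wrist",t): print(t,r["centre"],r["score"],atz(ray("wrist",r["centre"],s),.095 if t=="pull" else .19))
for r in bot.tip_of("wrist","pull")[:1]:print(tri([ray("wrist",r["centre"],s),ray("scene",(225.6,242.5)),ray("top",(322.8,184.5))]),tri([ray("wrist",r["centre"],s),ray("scene",(225.6,242.5))]))
```

```text
3.65 [ 0.11690705  0.76491643  0.95027352 -0.39585711  1.77124128  0.70101677] [0.64672064 0.01155947 0.19189062] [[ 0.486  0.828 -0.281]
 [ 0.717 -0.561 -0.413]
 [-0.5   -0.001 -0.866]]
pull [282.4, 198.6] 0.76 [ 0.61600873 -0.03617089  0.095     ]
(array([ 0.61709275, -0.03494799,  0.10299395]), np.float64(0.007823764381507668)) (array([ 0.61827799, -0.02916893,  0.10662078]), np.float64(0.0034924680608089237))
```

View pics/w1.png

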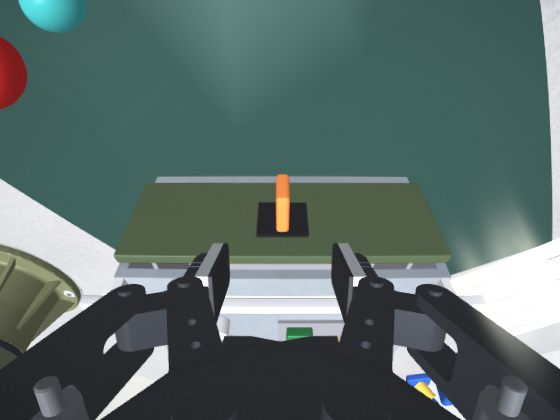

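The wrist picture shows the orange fin at (283,205), centred between the fingers and upright in view. The front and light bar are parallel to the image rows, which agrees with the fitted pull (within 2 mm). I'll advance and grip.

>>> move_arm(
  travel=[
    [-0.01, -0.015, -0.031],
    [-0.02, -0.029, -0.061],
    [-0.029, -0.043, -0.09],
    [-0.036, -0.054, -0.113],
    [-0.036, -0.054, -0.113],
    [-0.036, -0.054, -0.113],
    [-0.036, -0.054, -0.113],
    [-0.036, -0.054, -0.113],
  ],
  rotation=[
    [0, 0, 0],
    [0, 0, 0],
    [0, 0, 0],
    [0, 0, 0],
    [0, 0, 0],
    [0, 0, 0],
    [0, 0, 0],
    [0, 0, 0],
  ],
  grip=[0.6, 0.6, 0.6, 0.6, 0.5, 0.05, 0.05, 0.05],
  grip_force=40,
)

```text
time: 4.85
ee_pos: [0.6124, -0.0426, 0.0807]
orientation: [2.491, 1.32, -0.662]
force: [5.5, -1.9, 2.3]
finger_gap: 0.0108
finger_force: 43.0
```

>>> move_arm(
  travel=[
    [0, 0, 0],
    [0, 0, 0],
    [0, 0, 0],
  ],
  rotation=[
    [0, 0, 0],
    [0, 0, 0],
    [0, 0, 0],
  ],
  grip=[0.05, 0.05, 0.05],
)

```text
time: 5.22
ee_pos: [0.6124, -0.0426, 0.0807]
orientation: [2.492, 1.32, -0.662]
force: [7.1, -2.0, 1.9]
finger_gap: 0.0106
finger_force: 43.0
```

>>> move_arm(
  travel=[
    [0.0056, 0.0083, 0],
    [0.014, 0.0207, 0],
    [0.0253, 0.0372, 0],
    [0.0365, 0.0538, 0],
    [0.0477, 0.0703, 0],
    [0.059, 0.0869, 0],
    [0.0674, 0.0993, 0],
    [0.073, 0.1076, 0],
  ],
  rotation=[
    [0, 0, 0],
    [0, 0, 0],
    [0, 0, 0],
    [0, 0, 0],
    [0, 0, 0],
    [0, 0, 0],
    [0, 0, 0],
    [0, 0, 0],
  ],
  grip=[0.05, 0.05, 0.05, 0.05, 0.05, 0.05, 0.05, 0.05],
)

```text
time: 6.22
ee_pos: [0.6853, 0.0648, 0.0807]
orientation: [2.492, 1.319, -0.663]
force: [5.1, -6.9, 2.6]
finger_gap: 0.0105
finger_force: 42.8
```

>>> move_arm(
  travel=[
    [0.0028, 0.0041, 0],
    [0.0056, 0.0083, 0],
    [0.0073, 0.0108, 0],
    [0.009, 0.0132, 0],
    [0.0101, 0.0149, 0],
  ],
  rotation=[
    [0, 0, 0],
    [0, 0, 0],
    [0, 0, 0],
    [0, 0, 0],
    [0, 0, 0],
  ],
  grip=[0.05, 0.05, 0.05, 0.05, 0.05],
)

```text
time: 6.85
ee_pos: [0.6922, 0.0752, 0.0806]
orientation: [2.491, 1.311, -0.682]
force: [-21.2, -27.4, 4.2]
finger_gap: 0.011
finger_force: 40.6
```

Run:
```python
from h import *
s=bot.sense();print(s["time"],np.round(s["q"],2),s["ee_pos"],s["force"])
im=bot.read_camera("wrist");cv2.imwrite("pics/w2.png",im[...,::-1]);im=bot.read_camera("scene");cv2.imwrite("pics/s2.png",im[...,::-1])
bot.read_camera("top")
for c in("wrist","scene","top"):
 for t in("pull","seat","knob"):
  for r in bot.tip_of(c,t)[:2]: print(c,t,r["centre"],r["score"],atz(ray(c,r["centre"],s),.095 if t=="pull" else .042))
```

```text
6.85 [ 0.19  1.02  0.76 -0.37  1.75  0.8 ] [0.69222744 0.0752069  0.08060452] [-21.24983885 -27.43831392   4.2311018 ]
scene pull [269.7, 271.5] 0.8 [0.69105724 0.07495563 0.095     ]
scene seat [223.4, 287.3] 0.66 [ 0.6998499  -0.03820648  0.042     ]
scene knob [252.8, 248.4] 0.74 [0.59106569 0.03112969 0.042     ]
scene knob [213.8, 258.3] 0.61 [ 0.6172695  -0.06682003  0.042     ]
top pull [286.1, 160.6] 0.92 [0.70296835 0.0754628  0.095     ]
top pull [316.7, 187.3] 0.3 [ 0.61195243 -0.02275095  0.095     ]
top seat [321.1, 164.0] 0.44 [ 0.69819551 -0.04388837  0.042     ]
top knob [300.3, 195.8] 0.63 [0.59085414 0.02999587 0.042     ]
```

View pics/w2.png

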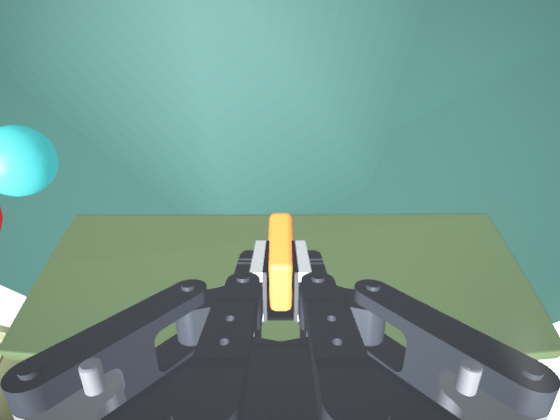

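The wrist picture shows the fin at (281,260) held squarely between the pads. The force rise shows the drawer is at its stop. I'll relax, release, rise and look into the drawer.

>>> move_arm(
  travel=[
    [-0.0028, -0.0041, 0],
    [-0.0028, -0.0041, 0],
    [-0.0028, -0.0041, 0],
    [-0.0028, -0.0041, 0],
    [-0.003, -0.004, 0.03],
    [-0.003, -0.004, 0.08],
    [-0.003, -0.004, 0.13],
    [-0.003, -0.004, 0.16],
  ],
  rotation=[
    [0, 0, 0],
    [0, 0, 0],
    [0, 0, 0],
    [0, 0, 0],
    [0, 0, 0],
    [0, 0, 0],
    [0, 0, 0],
    [0, 0, 0],
  ],
  grip=[0.05, 0.05, 0.6, 0.6, 0.6, 0.6, 0.6, 0.6],
)

```text
time: 8.45
ee_pos: [0.6911, 0.0762, 0.2425]
orientation: [2.493, 1.32, -0.663]
force: [0.2, 0.1, 0.1]
finger_gap: 0.0511
finger_force: 0.0
```

>>> move_arm(
  travel=[
    [0, 0, 0.01],
    [0, 0, 0.01],
  ],
  rotation=[
    [0, 0, 0],
    [0, 0, 0],
  ],
  grip=[0.6, 0.6],
)

```text
time: 8.7
ee_pos: [0.691, 0.0759, 0.2484]
orientation: [2.492, 1.321, -0.668]
force: [0.4, 0.5, -1.0]
finger_gap: 0.0509
finger_force: 0.0
```

```bash
cat >> h.py <<'E'
O=np.array([.592,-.070,0]);ex=np.array([-.5617,-.8273,0]);ey=np.array([.8273,-.5617,0])
def loc(P): P=np.asarray(P)-O;return np.round([P@ex,P@ey,P[2]],4)
E
python3 - <<'E'
from h import *
s=bot.sense();print(s["time"],np.round(s["q"],2),s["ee_pos"],s["force"])
im=bot.read_camera("wrist");cv2.imwrite("pics/w3.png",im[...,::-1]);bot.read_camera("scene");bot.read_camera("top")
rs={}
for c in("wrist","scene","top"):
 for t in("pull","seat","knob"):
  for r in bot.tip_of(c,t)[:1]:
   p=ray(c,r["centre"],s);rs.setdefault(t,[]).append(p); q=atz(p,.095 if t=="pull" else .042);print(c,t,np.round(r["centre"]),round(r["score"],2),q.round(4),loc(q))
for t in rs: x=tri(rs[t]);print(t,x,loc(x[0]))
E
```

```text
8.7 [ 0.19  0.92  0.56 -0.4   2.02  0.68] [0.69097388 0.07590334 0.24838593] [ 0.36156946  0.45657003 -0.97942495]
wrist pull [281. 106.] 0.8 [0.6953 0.0821 0.095 ] [-1.838e-01  1.000e-04  9.500e-02]
wrist seat [336. 158.] 0.48 [ 0.6989 -0.0387  0.042 ] [-0.0859  0.0708  0.042 ]
scene pull [271. 273.] 0.94 [0.6954 0.0772 0.095 ] [-0.1799  0.0028  0.095 ]
scene seat [221. 286.] 0.79 [ 0.6967 -0.0444  0.042 ] [-0.08    0.0722  0.042 ]
scene knob [254. 244.] 0.76 [0.5789 0.0346 0.042 ] [-0.0792 -0.0696  0.042 ]
top pull [286. 162.] 0.78 [0.6997 0.0765 0.095 ] [-0.1817  0.0068  0.095 ]
top seat [320. 165.] 0.65 [ 0.6935 -0.0393  0.042 ] [-0.0824  0.0667  0.042 ]
top knob [300. 197.] 0.42 [0.5861 0.0325 0.042 ] [-0.0815 -0.0624  0.042 ]
pull (array([0.69695694, 0.07859953, 0.09581949]), np.float64(0.0039054689818050817)) [-0.1819  0.0034  0.0958]
seat (array([ 0.69559607, -0.0423357 ,  0.03744599]), np.float64(0.002960132825253398)) [-0.0811  0.0702  0.0374]
knob (array([0.58512831, 0.03399904, 0.05124225]), np.float64(0.0012031409489333441)) [-0.0822 -0.0641  0.0512]
```

View pics/w3.png

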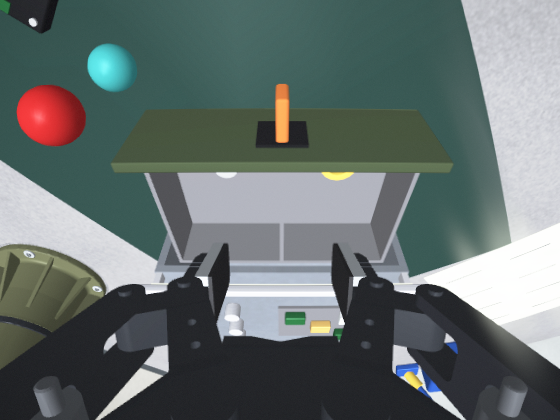

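The picture shows the drawer open, with the yellow ring at (338,175) in the right-hand (+y) compartment, half hidden by the front. The pull is 182 mm out, so the drawer is at its stop. Next I'll look upright from above, from two places.

>>> move_arm(
  travel=[
    [0, -0.03, 0.01],
    [0, -0.06, 0.02],
    [0, -0.09, 0.02],
    [0, -0.09, 0.02],
    [0, -0.09, 0.02],
  ],
  rotation=[
    [1.03, -0.7, 0],
    [2.07, -1.41, 0],
    [3.1, -2.11, 0],
    [3.1, -2.11, 0],
    [3.1, -2.11, 0],
  ],
  grip=[0.8, 0.8, 0.8, 0.8, 0.8],
)

```text
time: 9.93
ee_pos: [0.6909, -0.0142, 0.2692]
orientation: [2.776, 1.47, -0.001]
force: [0.9, 0.9, -0.6]
finger_gap: 0.0682
finger_force: 0.0
```

```bash
cat >> h.py <<'E'
import json
def ring(tag):
    s=bot.sense();im=bot.read_camera("wrist");cv2.imwrite(f"pics/{tag}.png",im[...,::-1])
    print(s["time"],np.round(s["q"],2),np.round(s["ee_pos"],4),R.from_rotvec(s["orientation"]).as_matrix().round(3).tolist())
    out={}
    for t in("seat","ball"):
        for r in bot.tip_of("wrist",t)[:2]: q=ray("wrist",r["centre"],s);out.setdefault(t,[]).append([v.tolist() for v in q]);p=atz(q,.042);print(t,np.round(r["centre"],1),round(r["score"],2),p.round(4),loc(p))
    hsv=cv2.cvtColor(im,cv2.COLOR_RGB2HSV);m=cv2.inRange(hsv,(22,120,100),(33,255,255))
    n,l,st,ce=cv2.connectedComponentsWithStats(m)
    for i in range(1,n):
        if st[i,4]>150: c=st[i,:2]+st[i,2:4]/2;q=ray("wrist",c,s);p=atz(q,.054);out.setdefault("yel",[]).append([v.tolist() for v in q]);print("yellow",st[i],c,p.round(4),loc(p))
    json.dump(out,open(f"{tag}.json","w"))
E
python3 -c "
from h import *
ring('w4')"
```

```text
9.925 [-0.07  0.61  0.95 -0.    1.59  0.52] [ 0.6909 -0.0142  0.2692] [[0.562, 0.827, 0.0], [0.827, -0.562, -0.001], [-0.001, 0.001, -1.0]]
ball [103.1 102.4] 0.81 [0.5605 0.1901 0.042 ] [-0.1975 -0.1721  0.042 ]
ball [20.6 16.6] 0.78 [0.5398 0.3341 0.042 ] [-0.305  -0.2702  0.042 ]
```

>>> move_arm(
  travel=[
    [0.035, 0.02, 0],
    [0.035, 0.02, 0],
    [0.035, 0.02, 0],
  ],
  rotation=[
    [0, 0, 0],
    [0, 0, 0],
    [0, 0, 0],
  ],
  grip=[0.8, 0.8, 0.8],
)

```text
time: 10.45
ee_pos: [0.7259, 0.0065, 0.2684]
orientation: [2.775, 1.472, -0.001]
force: [0.6, 0.4, 0.4]
finger_gap: 0.0684
finger_force: 0.0
```

```bash
python3 -c "
from h import *
ring('w5')
a=json.load(open('w4.json'));b=json.load(open('w5.json'))
for k in('seat','yel'):
  if k in a and k in b: x=tri([tuple(map(np.array,a[k][0])),tuple(map(np.array,b[k][0]))]);print(k,x,loc(x[0]))
"
```

```text
10.45 [-0.04  0.71  0.79 -0.    1.64  0.55] [0.7259 0.0065 0.2684] [[0.561, 0.828, -0.001], [0.828, -0.561, -0.0], [-0.001, -0.0, -1.0]]
seat [285.5 217.9] 0.69 [ 0.7003 -0.043   0.042 ] [-0.0832  0.0744  0.042 ]
ball [12.6 48.5] 0.67 [0.5403 0.333  0.042 ] [-0.3043 -0.2692  0.042 ]
ball [ 29.1 169.5] 0.64 [0.451  0.2077 0.042 ] [-0.1505 -0.2726  0.042 ]
yellow [267 202  35  36 621] [284.5 220. ] [ 0.6995 -0.0414  0.054 ] [-0.084   0.0729  0.054 ]
```

View pics/w4.png

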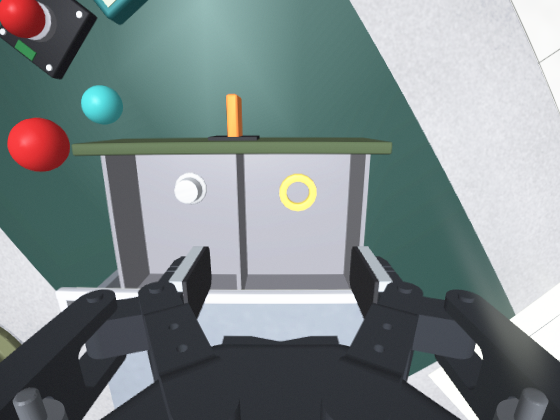

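The upright view shows the ring at (298,193) well inside the right compartment, with clear space round it. The knob is at (188,188) in the other compartment. I'll work out the ring position and go above the ball.

>>> move_arm(
  travel=[
    [-0.026, 0.046, 0],
    [-0.052, 0.092, 0],
    [-0.078, 0.138, -0.01],
    [-0.104, 0.184, -0.03],
    [-0.13, 0.23, -0.05],
    [-0.156, 0.277, -0.07],
    [-0.181, 0.322, -0.08],
    [-0.181, 0.322, -0.08],
  ],
  rotation=[
    [0, 0, 0],
    [0, 0, 0],
    [0, 0, 0],
    [0, 0, 0],
    [0, 0, 0],
    [0, 0, 0],
    [0, 0, 0],
    [0, 0, 0],
  ],
  grip=[1, 1, 1, 1, 1, 1, 1, 1],
)

```text
time: 11.6
ee_pos: [0.5429, 0.33, 0.1888]
orientation: [2.773, 1.475, -0.001]
force: [0.0, -0.0, 0.1]
finger_gap: 0.0854
finger_force: 0.0
```

Run:
```python
from h import *
s4=dict(ee_pos=[.6909,-.0142,.2692],orientation=[2.776,1.47,-.001]);s5=dict(ee_pos=[.7259,.0065,.2684],orientation=[2.775,1.472,-.001])
a=ray("wrist",(298,192.5),s4);b=ray("wrist",(284.5,220),s5)
x=tri([a,b]);print("ring top",x,loc(x[0]),atz(a,.052),atz(b,.052))
s=bot.sense();im=bot.read_camera("wrist");cv2.imwrite("pics/w6.png",im[...,::-1]);print(s["time"],s["ee_pos"])
im=im.astype(int);m=((im[...,0]>110)&(im[...,1]<60)&(im[...,2]<60)).astype(np.uint8)
n,l,st,ce=cv2.connectedComponentsWithStats(m)
for i in range(1,n):
  if st[i,4]>200:
    c=st[i,:2]+st[i,2:4]/2;print(st[i],c,atz(ray("wrist",c,s),.052))
for r in bot.tip_of("wrist","ball"): q=ray("wrist",r["centre"],s);print(r["centre"],r["score"],atz(q,.052),tri([q,ray("scene",(367.3,228.5)),ray("top",(212.8,211.5))]))
```

```text
ring top (array([ 0.69884314, -0.04247163,  0.04990404]), np.float64(6.909393147222784e-05)) [-0.0828  0.0729  0.0499] [ 0.69896495 -0.04195466  0.052     ] [ 0.69922477 -0.04196119  0.052     ]
11.6 [0.54285866 0.33004128 0.18877115]
[261 169  50  49 807] [286.  193.5] [0.54635444 0.32580795 0.052     ]
[ 244  286   59   56 1154] [273.5 314. ] [0.45659826 0.21675637 0.052     ]
[284.1, 194.8] 0.94 [0.54401149 0.32576064 0.052     ] (array([0.54468126, 0.32761622, 0.05159513]), np.float64(0.0028868977007928845))
[347.7, 272.9] 0.69 [0.55306548 0.2141531  0.052     ] (array([0.56407995, 0.29936582, 0.13436576]), np.float64(0.036402974518472304))
[270.5, 316.2] 0.61 [0.45209425 0.21624704 0.052     ] (array([0.5426603 , 0.30351555, 0.14143987]), np.float64(0.05613947279553528))
[113.9, 58.5] 0.55 [0.48499525 0.5237866  0.052     ] (array([0.55614037, 0.35755916, 0.16331125]), np.float64(0.10646195497987888))
```

View pics/w6.png

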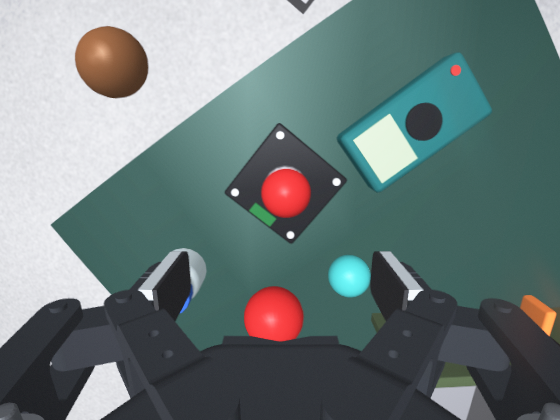

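The wrist picture shows the ball in its unit at (286,193), clear of the jar, the meter and both other balls. The ring is confirmed at (0.699,-0.042), top z about 0.050. I'll descend and grasp.

>>> move_arm(
  travel=[
    [0.002, -0.003, -0.04],
    [0.002, -0.0035, -0.08],
    [0.002, -0.0035, -0.115],
    [0.002, -0.0035, -0.14],
    [0.002, -0.0035, -0.158],
    [0.002, -0.0035, -0.158],
    [0.002, -0.0035, -0.158],
    [0.002, -0.0035, -0.158],
  ],
  rotation=[
    [0, 0, 0],
    [0, 0, 0],
    [0, 0, 0],
    [0, 0, 0],
    [0, 0, 0],
    [0, 0, 0],
    [0, 0, 0],
    [0, 0, 0],
  ],
  grip=[1, 1, 1, 1, 1, 1, 0.7, 0.6],
  grip_force=25,
)

```text
time: 12.7
ee_pos: [0.5475, 0.3244, 0.0322]
orientation: [2.776, 1.47, 0.003]
force: [-1.5, -0.1, 0.4]
finger_gap: 0.0522
finger_force: 0.4
```

>>> move_arm(
  travel=[
    [0, 0, 0],
    [0, 0, 0],
    [0, 0, 0],
    [0, 0, 0],
  ],
  rotation=[
    [0, 0, 0],
    [0, 0, 0],
    [0, 0, 0],
    [0, 0, 0],
  ],
  grip=[0.5, 0.4, 0.4, 0.4],
)

```text
time: 13.2
ee_pos: [0.5466, 0.3253, 0.0325]
orientation: [-2.775, -1.471, -0.002]
force: [-7.9, 3.7, 9.9]
finger_gap: 0.0462
finger_force: 24.6
```

Run:
```python
from h import *
s=bot.sense();im=bot.read_camera("wrist");cv2.imwrite("pics/w7.png",im[...,::-1]);print(s["time"],s["ee_pos"],s["force"],s["finger_gap"])
im=im.astype(int);m=((im[...,0]>110)&(im[...,1]<60)&(im[...,2]<60)).astype(np.uint8)
n,l,st,ce=cv2.connectedComponentsWithStats(m)
for i in range(1,n):
  if st[i,4]>200: print(st[i])
```

```text
13.2 [0.5465948  0.32531573 0.03254248] [-7.8726759   3.66496649  9.87543186] 0.046164622418507016
[ 233  207   95   98 2807]
```

View pics/w7.png

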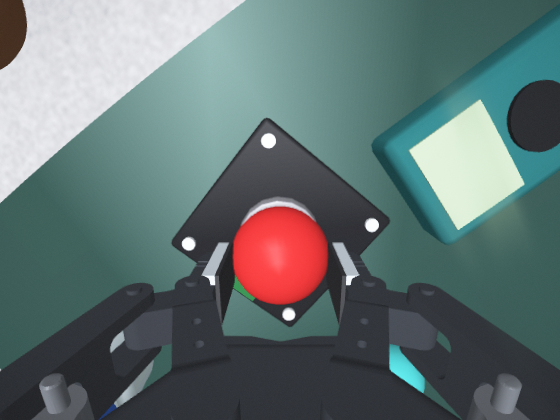

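The ball at (280,256) sits between the pads in its ring. The gap reads 46 mm, below 50, so I'll check where the ball lies in the tool frame before lifting.

Run:
```python
from h import *
s=bot.sense();T=R.from_rotvec(s["orientation"]).as_matrix()
for c in[(280.5,256)]:
  for z in(.048,.052): p=atz(ray("wrist",c,s),z);print(p,T.T@(p-s["ee_pos"]))
  o,d=ray("wrist",c,s);print("range from diameter",304/ (97/.05)*1)
  print(o+d*304*.05/97)
```

```text
[0.54555007 0.32471628 0.048     ] [-0.00107803 -0.00053572 -0.01543569]
[0.54655825 0.3262127  0.052     ] [ 0.00073236 -0.00054267 -0.01943296]
range from diameter 0.15670103092783505
[0.54684593 0.32663969 0.05314137]
```

The ball is centred in the tool frame, 19.4 mm behind the TCP, which is the grasp point. I'll lift gently and carry it.

>>> move_arm(
  travel=[
    [0, 0, 0.005],
    [0, 0, 0.02],
    [0, 0, 0.05],
    [0, 0, 0.09],
    [0, 0, 0.13],
    [0.007, -0.016, 0.16],
    [0.02, -0.048, 0.17],
    [0.035, -0.084, 0.18],
  ],
  rotation=[
    [0, 0, 0],
    [0, 0, 0],
    [0, 0, 0],
    [0, 0, 0],
    [0, 0, 0],
    [0, 0, 0],
    [0, 0, 0],
    [0, 0, 0],
  ],
  grip=[0.4, 0.4, 0.4, 0.4, 0.4, 0.4, 0.4, 0.4],
)

```text
time: 14.25
ee_pos: [0.5823, 0.2394, 0.2128]
orientation: [2.775, 1.471, 0.003]
force: [0.7, -0.5, -0.9]
finger_gap: 0.0459
finger_force: 25.3
```

>>> move_arm(
  travel=[
    [0.017, -0.04, 0],
    [0.034, -0.08, 0],
    [0.051, -0.12, 0],
    [0.068, -0.16, 0],
    [0.085, -0.2, 0],
    [0.1, -0.24, 0],
    [0.112, -0.268, 0],
    [0.119, -0.284, -0.02],
  ],
  rotation=[
    [0, 0, 0],
    [0, 0, 0],
    [0, 0, 0],
    [0, 0, 0],
    [0, 0, 0],
    [0, 0, 0],
    [0, 0, 0],
    [0, 0, 0],
  ],
  grip=[0.4, 0.4, 0.4, 0.4, 0.4, 0.4, 0.4, 0.4],
)

```text
time: 15.25
ee_pos: [0.7019, -0.0454, 0.1925]
orientation: [2.775, 1.467, 0.005]
force: [0.1, -0.0, -1.9]
finger_gap: 0.046
finger_force: 25.3
```

>>> move_arm(
  travel=[
    [0, 0, -0.02],
    [0, 0, -0.03],
    [0, 0, -0.03],
    [0, 0, -0.03],
  ],
  rotation=[
    [0, 0, 0],
    [0, 0, 0],
    [0, 0, 0],
    [0, 0, 0],
  ],
  grip=[0.4, 0.4, 0.4, 0.4],
)

```text
time: 15.75
ee_pos: [0.7012, -0.0434, 0.1619]
orientation: [2.775, 1.47, 0.002]
force: [0.0, 0.7, -0.7]
finger_gap: 0.0459
finger_force: 25.3
```

Run:
```python
from h import *
s=bot.sense();im=bot.read_camera("wrist");cv2.imwrite("pics/w8.png",im[...,::-1]);print(s["time"],s["ee_pos"],s["force"],s["finger_gap"])
hsv=cv2.cvtColor(im,cv2.COLOR_RGB2HSV);m=cv2.inRange(hsv,(20,80,80),(36,255,255))
n,l,st,ce=cv2.connectedComponentsWithStats(m)
for i in range(1,n):
  if st[i,4]>100: print("yel",st[i],atz(ray("wrist",st[i,:2]+st[i,2:4]/2,s),.054))
for r in bot.tip_of("wrist","seat")[:2]: print(r["centre"],r["score"],atz(ray("wrist",r["centre"],s),.042))
for r in bot.outline_of("wrist","ball")[:2]: print("ball",r["bbox"],r["score"])
```

```text
15.75 [ 0.70124181 -0.04343635  0.16192798] [ 0.01599186  0.70167146 -0.73497717] 0.045889066987497576
yel [163  52  13  64 601] [0.67954079 0.09276186 0.054     ]
yel [252 172  51  40 868] [ 0.70245923 -0.03647427  0.054     ]
[276.7, 193.8] 0.96 [ 0.69929685 -0.039623    0.042     ]
ball [1.6, 51.9, 47.4, 103.4] 0.6
```

View pics/w8.png

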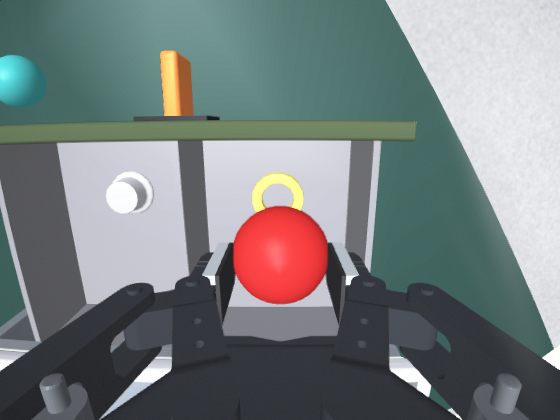

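The picture shows the ball held at (280,255), with the ring at about (277,197) below and slightly outward in perspective. I'll compute the remaining shift from the visible ring rim.

Run:
```python
from h import *
s=bot.sense();im=cv2.imread("pics/w8.png")[...,::-1].copy()
hsv=cv2.cvtColor(im,cv2.COLOR_RGB2HSV);m=cv2.inRange(hsv,(20,80,80),(36,255,255));m[:, :240]=0;m[:150]=0
cs,_=cv2.findContours(m,cv2.RETR_EXTERNAL,cv2.CHAIN_APPROX_NONE);c=max(cs,key=len)[:,0]
P=np.array([atz(ray("wrist",p,s),.054) for p in c if p[1]<=197])   # outer rim points
f=least_squares(lambda q:np.hypot(P[:,0]-q[0],P[:,1]-q[1])-.0235,[.699,-.042],loss="soft_l1",f_scale=.001)
print("ring",f.x,np.sqrt(np.mean(f.fun**2)),"tcp",s["ee_pos"])
T=R.from_rotvec(s["orientation"]).as_matrix()
ball=np.array(s["ee_pos"])+T@[.0002,-.0005,-.0194];print("ball",ball,"shift",f.x-ball[:2],"dz",.074-ball[2])
```

```text
ring [ 0.69818045 -0.04279816] 0.004724875234070373 tcp [ 0.70120219 -0.04366844  0.16181277]
ball [ 0.70086968 -0.04321489  0.1812121 ] shift [-0.00268923  0.00041673] dz -0.10721209589681359
```

>>> move_arm(
  travel=[
    [-0.001, 0.0005, -0.02],
    [-0.002, 0.001, -0.045],
    [-0.002, 0.001, -0.068],
    [-0.002, 0.001, -0.085],
    [-0.002, 0.001, -0.095],
    [-0.002, 0.001, -0.1],
    [-0.002, 0.001, -0.102],
    [-0.002, 0.001, -0.103],
  ],
  rotation=[
    [0, 0, 0],
    [0, 0, 0],
    [0, 0, 0],
    [0, 0, 0],
    [0, 0, 0],
    [0, 0, 0],
    [0, 0, 0],
    [0, 0, 0],
  ],
  grip=[0.4, 0.4, 0.4, 0.4, 0.4, 0.4, 0.4, 0.4],
)

```text
time: 16.9
ee_pos: [0.6993, -0.0428, 0.0585]
orientation: [2.775, 1.47, 0.002]
force: [0.6, 0.3, -0.4]
finger_gap: 0.0461
finger_force: 25.3
```

>>> move_arm(
  travel=[
    [0, 0, -0.001],
    [0, 0, -0.002],
    [0, 0, -0.003],
  ],
  rotation=[
    [0, 0, 0],
    [0, 0, 0],
    [0, 0, 0],
  ],
  grip=[0.4, 0.4, 0.4],
)

```text
time: 17.27
ee_pos: [0.6991, -0.0429, 0.0553]
orientation: [2.776, 1.47, 0.001]
force: [-2.6, -0.9, 4.6]
finger_gap: 0.0466
finger_force: 26.4
```

>>> move_arm(
  travel=[
    [0, 0, 0],
    [0, 0, 0],
  ],
  rotation=[
    [0, 0, 0],
    [0, 0, 0],
  ],
  grip=[0.4, 0.4],
  grip_force=20,
)

```text
time: 17.52
ee_pos: [0.6991, -0.0429, 0.0553]
orientation: [2.776, 1.47, 0.001]
force: [-1.7, -1.1, 3.4]
finger_gap: 0.0464
finger_force: 26.2
```

>>> move_arm(
  travel=[
    [0, 0, 0],
    [0, 0, 0],
    [0, 0, 0],
    [0, 0, 0],
    [0, 0, 0],
  ],
  rotation=[
    [0, 0, 0],
    [0, 0, 0],
    [0, 0, 0],
    [0, 0, 0],
    [0, 0, 0],
  ],
  grip=[0.56, 0.6, 0.66, 0.75, 0.75],
)

```text
time: 18.15
ee_pos: [0.699, -0.0428, 0.0549]
orientation: [2.776, 1.47, 0.0]
force: [0.6, -0.6, 0.6]
finger_gap: 0.0641
finger_force: 0.0
```

Run:
```python
from h import *
s=bot.sense();im=bot.read_camera("wrist");cv2.imwrite("pics/w9.png",im[...,::-1]);print(s["time"],s["ee_pos"],s["force"],s["finger_gap"],s["finger_force"])
im=im.astype(int);m=((im[...,0]>110)&(im[...,1]<60)&(im[...,2]<60)).astype(np.uint8)
n,l,st,ce=cv2.connectedComponentsWithStats(m)
for i in range(1,n):
  if st[i,4]>200:
    c=st[i,:2]+st[i,2:4]/2;print(st[i],atz(ray("wrist",c,s),.074))
```

```text
18.15 [ 0.69896496 -0.04276193  0.05492327] [ 0.5765448  -0.61914584  0.55149741] 0.06410925501591247 0.0
[ 232  209   96   96 1666] [ 0.69830258 -0.04229947  0.074     ]
```

View pics/w9.png

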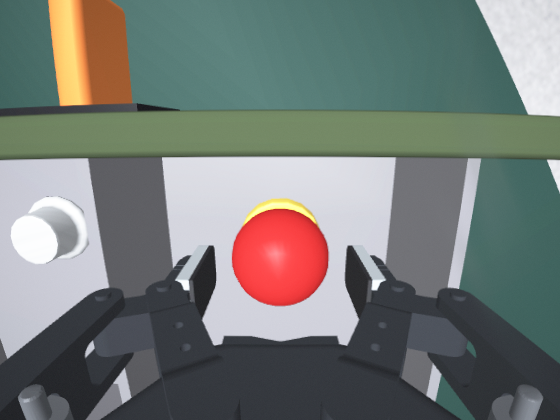

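The picture shows the ball at (280,257) resting in the yellow ring, with the fingers clear of it. I'll rise, lean again and go back to the pull.

>>> move_arm(
  travel=[
    [0, 0, 0.015],
    [0, 0, 0.045],
    [0, 0, 0.09],
    [0, 0, 0.14],
    [0, 0, 0.18],
    [0, 0, 0.195],
    [0, 0, 0.195],
  ],
  rotation=[
    [0, 0, 0],
    [0, 0, 0],
    [0, 0, 0],
    [0, 0, 0],
    [0, 0, 0],
    [0, 0, 0],
    [0, 0, 0],
  ],
  grip=[0.75, 0.75, 0.75, 0.75, 0.75, 0.75, 0.75],
)

```text
time: 19.08
ee_pos: [0.6991, -0.0428, 0.2506]
orientation: [2.775, 1.47, 0.002]
force: [-0.3, 0.3, -0.0]
finger_gap: 0.0638
finger_force: 0.0
```

>>> move_arm(
  travel=[
    [-0.002, 0.03, 0],
    [-0.004, 0.06, 0],
    [-0.006, 0.09, 0],
    [-0.008, 0.119, 0],
    [-0.008, 0.119, 0],
    [-0.008, 0.119, 0],
  ],
  rotation=[
    [-0.775, 0.53, 0],
    [-1.55, 1.055, 0],
    [-2.33, 1.58, 0],
    [-3.1, 2.11, 0],
    [-3.1, 2.11, 0],
    [-3.1, 2.11, 0],
  ],
  grip=[0.6, 0.6, 0.6, 0.6, 0.6, 0.6],
)

```text
time: 19.82
ee_pos: [0.6909, 0.076, 0.2483]
orientation: [2.492, 1.321, -0.67]
force: [-0.1, -1.0, 0.4]
finger_gap: 0.0509
finger_force: 0.0
```

Run:
```python
from h import *
s=bot.sense();bot.read_camera("wrist");print(s["time"],s["ee_pos"],R.from_rotvec(s["orientation"]).as_matrix().round(3).tolist())
for t in("pull","ball"):
  for r in bot.tip_of("wrist",t)[:2]: p=atz(ray("wrist",r["centre"],s),.095 if t=="pull" else .074);print(t,r["centre"],r["score"],p,loc(p))
```

```text
19.825 [0.69094199 0.07597647 0.24827539] [[0.485, 0.827, -0.282], [0.717, -0.562, -0.414], [-0.501, -0.002, -0.866]]
pull [282.8, 105.4] 0.72 [0.69661438 0.08163876 0.095     ] [-0.1842  0.0014  0.095 ]
ball [111.0, 65.4] 0.96 [0.5829806  0.19702308 0.074     ] [-0.2158 -0.1574  0.074 ]
ball [343.3, 178.8] 0.89 [ 0.69869899 -0.04716128  0.074     ] [-0.0788  0.0754  0.074 ]
```

Same view as before, and the pull hasn't moved. I'll descend and grip.

>>> move_arm(
  travel=[
    [0, 0, -0.045],
    [0, 0, -0.09],
    [0, 0, -0.13],
    [0, 0, -0.155],
    [0, 0, -0.168],
    [0, 0, -0.168],
    [0, 0, -0.168],
    [0, 0, -0.168],
  ],
  rotation=[
    [0, 0, 0],
    [0, 0, 0],
    [0, 0, 0],
    [0, 0, 0],
    [0, 0, 0],
    [0, 0, 0],
    [0, 0, 0],
    [0, 0, 0],
  ],
  grip=[0.6, 0.6, 0.6, 0.6, 0.6, 0.5, 0.3, 0.15],
  grip_force=30,
)

```text
time: 20.98
ee_pos: [0.692, 0.0758, 0.0835]
orientation: [2.492, 1.319, -0.663]
force: [10.2, -3.4, -4.0]
finger_gap: 0.013
finger_force: 4.7
```

>>> move_arm(
  travel=[
    [0, 0, 0],
    [0, 0, 0],
    [0, 0, 0],
  ],
  rotation=[
    [0, 0, 0],
    [0, 0, 0],
    [0, 0, 0],
  ],
  grip=[0.1, 0.05, 0.05],
)

```text
time: 21.35
ee_pos: [0.6925, 0.0754, 0.0836]
orientation: [2.492, 1.318, -0.661]
force: [10.5, -5.2, 0.9]
finger_gap: 0.0107
finger_force: 32.5
```

>>> move_arm(
  travel=[
    [-0.0011, -0.0017, 0],
    [-0.0034, -0.005, 0],
    [-0.0067, -0.0099, 0],
    [-0.0112, -0.0165, 0],
    [-0.0163, -0.024, 0],
    [-0.0213, -0.0314, 0],
    [-0.0264, -0.0389, 0],
    [-0.0315, -0.0463, 0],
  ],
  rotation=[
    [0, 0, 0],
    [0, 0, 0],
    [0, 0, 0],
    [0, 0, 0],
    [0, 0, 0],
    [0, 0, 0],
    [0, 0, 0],
    [0, 0, 0],
  ],
  grip=[0.05, 0.05, 0.05, 0.05, 0.05, 0.05, 0.05, 0.05],
)

```text
time: 22.35
ee_pos: [0.6609, 0.0289, 0.0836]
orientation: [2.492, 1.319, -0.661]
force: [12.3, -4.0, 1.1]
finger_gap: 0.0109
finger_force: 32.5
```

>>> move_arm(
  travel=[
    [-0.0051, -0.0074, 0],
    [-0.0101, -0.0149, 0],
    [-0.0152, -0.0223, 0],
    [-0.0202, -0.0298, 0],
    [-0.0253, -0.0372, 0],
    [-0.0303, -0.0447, 0],
    [-0.0348, -0.0513, 0],
    [-0.0388, -0.0571, 0],
  ],
  rotation=[
    [0, 0, 0],
    [0, 0, 0],
    [0, 0, 0],
    [0, 0, 0],
    [0, 0, 0],
    [0, 0, 0],
    [0, 0, 0],
    [0, 0, 0],
  ],
  grip=[0.05, 0.05, 0.05, 0.05, 0.05, 0.05, 0.05, 0.05],
)

```text
time: 23.35
ee_pos: [0.6223, -0.0281, 0.0835]
orientation: [2.492, 1.319, -0.661]
force: [11.4, -5.0, 0.7]
finger_gap: 0.0108
finger_force: 32.4
```

>>> move_arm(
  travel=[
    [-0.0028, -0.0041, 0],
    [-0.0051, -0.0074, 0],
    [-0.0067, -0.0099, 0],
    [-0.0079, -0.0116, 0],
    [-0.009, -0.0132, 0],
  ],
  rotation=[
    [0, 0, 0],
    [0, 0, 0],
    [0, 0, 0],
    [0, 0, 0],
    [0, 0, 0],
  ],
  grip=[0.05, 0.05, 0.05, 0.05, 0.05],
)

```text
time: 23.98
ee_pos: [0.6134, -0.0411, 0.0835]
orientation: [2.491, 1.319, -0.661]
force: [10.4, -4.3, 0.6]
finger_gap: 0.0109
finger_force: 32.4
```

>>> move_arm(
  travel=[
    [-0.0008, -0.0012, 0],
    [-0.0017, -0.0025, 0],
    [-0.0025, -0.0037, 0],
    [-0.0034, -0.005, 0],
    [-0.0039, -0.0058, 0],
    [-0.0045, -0.0066, 0],
  ],
  rotation=[
    [0, 0, 0],
    [0, 0, 0],
    [0, 0, 0],
    [0, 0, 0],
    [0, 0, 0],
    [0, 0, 0],
  ],
  grip=[0.05, 0.05, 0.05, 0.05, 0.05, 0.05],
)

```text
time: 24.72
ee_pos: [0.6089, -0.0477, 0.0835]
orientation: [2.491, 1.319, -0.661]
force: [11.3, -5.2, 0.2]
finger_gap: 0.0112
finger_force: 32.4
```

>>> move_arm(
  travel=[
    [-0.0006, -0.0008, 0],
    [-0.0011, -0.0017, 0],
  ],
  rotation=[
    [0, 0, 0],
    [0, 0, 0],
  ],
  grip=[0.05, 0.05],
)

```text
time: 24.98
ee_pos: [0.6089, -0.0478, 0.0835]
orientation: [2.492, 1.321, -0.655]
force: [20.7, 9.8, -1.1]
finger_gap: 0.0108
finger_force: 33.2
```

>>> move_arm(
  travel=[
    [-0.0004, -0.0006, 0],
    [-0.0004, -0.0006, 0],
    [-0.0004, -0.0006, 0],
    [0, 0, 0],
    [0.009, 0.013, 0.028],
    [0.022, 0.033, 0.07],
    [0.038, 0.056, 0.118],
    [0.05, 0.073, 0.152],
  ],
  rotation=[
    [0, 0, 0],
    [0, 0, 0],
    [0, 0, 0],
    [0, 0, 0],
    [0, 0, 0],
    [0, 0, 0],
    [0, 0, 0],
    [0, 0, 0],
  ],
  grip=[0.05, 0.6, 0.6, 0.6, 0.6, 0.6, 0.6, 0.6],
)

```text
time: 25.98
ee_pos: [0.6565, 0.0252, 0.2365]
orientation: [2.493, 1.32, -0.665]
force: [0.0, -1.1, -0.1]
finger_gap: 0.0513
finger_force: 0.0
```

>>> move_arm(
  travel=[
    [0, 0, 0.01],
    [0, 0, 0.01],
  ],
  rotation=[
    [0, 0, 0],
    [0, 0, 0],
  ],
  grip=[0.6, 0.6],
)

```text
time: 26.22
ee_pos: [0.6558, 0.0238, 0.2434]
orientation: [2.493, 1.32, -0.669]
force: [0.1, -0.3, -0.3]
finger_gap: 0.0512
finger_force: 0.0
```

Run:
```python
from h import *
s=bot.sense();print(s["time"],s["ee_pos"],s["force"])
ims={}
for c in("wrist","scene","top"): ims[c]=bot.read_camera(c)[...,::-1]
cv2.imwrite("pics/end.png",np.hstack([cv2.resize(ims["scene"],(400,300)),cv2.resize(ims["wrist"],(400,300))]))
for c in("wrist","scene","top"):
  for t in("pull","jar","meter","ball"):
    for r in bot.tip_of(c,t)[:1]: p=atz(ray(c,r["centre"],s),.095);print(c,t,np.round(r["centre"],1),round(r["score"],2),loc(p) if t=="pull" else "")
```

```text
26.225 [0.65582923 0.02375648 0.24340648] [ 0.06841232 -0.32169741 -0.2511359 ]
wrist pull [281.5 182.5] 0.95 [-0.0322  0.0009  0.095 ]
wrist ball [20.4 65. ] 0.78 
scene pull [221.9 243.5] 0.83 [-0.0337 -0.0025  0.095 ]
scene jar [349.2 195.8] 0.75 
scene meter [363.3 289.7] 0.96 
scene ball [318.6 202.1] 0.98 
top pull [327.5 187.5] 0.9 [-0.0201  0.0086  0.095 ]
top jar [221.3 257.9] 0.54 
top meter [221.4 171.4] 0.93 
top ball [251.9 241.6] 0.63
```

View pics/end.png

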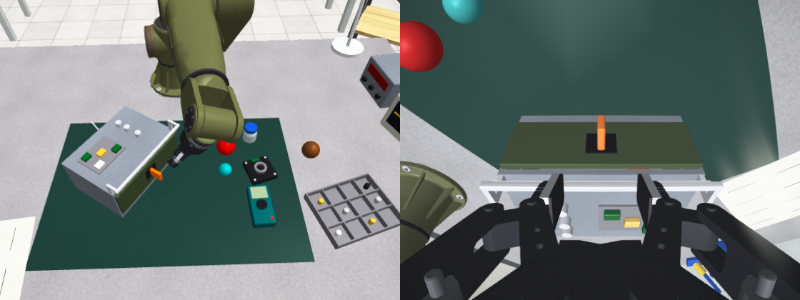

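The end picture shows the drawer shut with the pull 32 mm out, the unit's socket empty and the bystanders unmoved. The gripper is clear of everything, so I'm handing in.

```bash
python3 -c "
from bench import bot
print(bot.close_job())"
```

```text
the job is handed in; nothing more can be done
None
```

The red ball was lowered into the yellow ring and the drawer pushed fully shut, and the job was handed in at about 27 s; the ball was seen resting in the ring before closing, but can't be seen now the drawer is shut.

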